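Pack out the drill vice with the offcut that matches the block

ROBOT

A 7-joint arm with a two-finger parallel gripper is mounted at the origin on the work surface. World frame = base frame: x ahead of the robot, y to its left, z up, the work surface at z = 0. Lengths are in m, angles in rad, forces in N, time in s.
With the tool pointing down it reaches from about 0.425 to 0.825 m from the base axis. Payload 3.6 kg.
Tool frame: the origin (TCP) lies on the centre line of the jaws, within the pads' length; the fingertips stand nose_length ahead of it and the grasp point (between the pads) lies 2 mm behind it (nose_length is the distance from the TCP to the fingertips, in m); z points along the fingers, y is the direction in which the jaws open and shut (so a half turn about z gives the same grasp; the last joint's range is limited). The gripper opens to 93 mm and grips with 3 to 60 N. Pads are 15 mm wide; open, the fingers measure 128 mm over their backs; the gripper's body (75 mm by 188 mm) begins 65 mm behind the grasp point.
Start: joints at [1.099, 0.615, -0.013, 1.423, 0.008, 1.103, -0.04], TCP at [0.28, -0.586, 0.236] pointing down, gripper open.
Joint ranges: [-3.12, 3.12], [-0.3, 2.06], [-1.34, 1.32], [0.26, 2.42], [-1.36, 4.5], [0.01, 1.98], [-2.84, 2.84]. Speed limits (rad/s): [2.79, 2.79, 3.14, 3.14, 3.14, 3.14, 3.14].

INTERFACE

Orientations are given as a rotation vector (axis times angle).
In Python, from station import sense, snapshot, get_calibration, finish_job, nose_length gives the robot as it stands. The module is installed in compiled form; this text tells all that it offers.
- The arm moves only by the tool arm_command, never from a script. Its arguments are lists of equal length, an entry for each row: "slide": the shift along the tool's x, y, z scaled (see below), a list of three; "turn": the turn, a rotation vector about the tool's x, y, z scaled (see below), a list of three; "grip": the closure, from 0 (fully open) to 1 (shut). In form: {"slide": [[x, y, z], ...], "turn": [[ax, ay, az], ...], "grip": [grip, ...]}. A call has 1 to 20 rows; each row shifts and turns the pose as measured when the row begins, along the tool's axes as they then stand; what a row does not reach is not made up. The controller multiplies each number of a shift by 0.03 m and each number of a turn by 90 degrees. A row lasts 1/12 s, in which the tool goes at most 41.7 mm and 7.16 degrees, less where a joint would pass 70% of its speed; a pose out of reach is approached as far as the arm can. A call with a number of a shift or a turn outside -1 to 1 is refused whole. A call with a gripper value outside its range is refused whole. The fingers move at their own pace and stop on an object; the grip force is fixed at half the most. Time passes only in rows, so rows that do not move let the fingers close. It gives the time, the measured TCP pose, the force and the opening at its end, in the units of the state.
- sense(): the state, without advancing time (a new reading comes with each control period).
- snapshot(name): name is "scene" or "side" or "wrist"; returns the picture (480x640x3 uint8, red, green, blue); there is no depth.
- get_calibration(name): a dict with "intrinsics" (3x3 intrinsics, pixels), "k1" (the pictures are not rectified: a ray, as slopes to the right and down, at radius r is drawn at 1 + k1 r^2 times it, then the intrinsics apply), "R" (3x3) and "t" (3): a world point X has camera coordinates R X + t. Camera axes: x right, y down, z forward; pixel columns grow to the right and rows downward; lengths in m; the calibration is good to about 2 mm. A picture is of the moment at which its call begins: read the wrist's pose just before it. get_calibration takes no time and is no camera call; for the wrist camera it gives the pose at the moment of the call.
- finish_job(): hands the job in, once; it reports no verdict.
The state is a dict: "time_s": time; "joint_positions": joint angles; "joint_vel": joint speeds; "joint_torque": joint torques, N m; "tool_pos": TCP position; "tool_rot": TCP orientation; "ft_force": force on the tool from outside, world axes, zero at the start; "wrist_torque": the same for the moment, N m; "opening": opening from 0.0 (shut) to 1.0 (fully open).
Only numpy, scipy, OpenCV 4.12 (cv2) and the standard library are available. Lean on these libraries where they do the work, as an engineer would, in place of code of your own. Each camera call takes 0.05 s, during which the arm holds its last target. There are 200 camera calls.

TASK

The aluminium block in the red drill vice sits at one end of the jaws, so the moving jaw would rack: pick out of the tray the one steel offcut that is as thick as the block, and stand it on end on the vice bed at the empty end of the jaws, square to them with its thickness across the gap. Then swing the cam lever anticlockwise until the jaws nip block and offcut together firmly, and leave it there. Keep the block standing on its own end of the bed and the other three offcuts standing where they are.

Things in the scene. Friction and masses are not known exactly. Their poses are not given: they have to be found in the camera images.
- vice: Red drill vice, fixed. Origin: centre of its base at bench level; own +y along the jaw travel to the fixed jaw, x along the jaws, z up. Body x = -55 to 55, y = -135 to 110 mm. Flat bed for the parts 30 mm above the bench; jaws 110 mm wide, rising 26 mm above the bed. Fixed jaw's face at y = +40 mm; moving jaw's at +10 mm with the lever at 0.
- jaw: Moving jaw of the vice, driven by the cam. Origin: middle of its clamping face, at bed level; axes as the vice. It moves along the vice's +y: the opening between the jaws is 30 mm less 8 mm per radian of the lever (20 mm at 1.25 rad).
- lever (a joint): Cam lever of the vice, rad: 0 = open, grows anticlockwise seen from above, stop at 1.8; starts at 0 to 0.3. Turns about an upright pin and stays where left (friction 0.25 N m, 2 N at the knob). It comes to a hard stop at 1.25 to 1.26 when 20 mm is gripped: press on there to 8 to 20 N at the knob for a firm nip.
- knob (a point): Centre of the upright black plastic knob at the end of the lever, 22 mm diameter, 38 mm tall, 86 mm above the bench (from 66 to 104 mm), 130 mm from the lever's pivot. Grip or push it from above. Below it are only the lever bar (56 to 68 mm), and the bench or the vice body (30 mm).
- lever_pivot (a point): Point on the upright axis about which the lever turns, at the knob's height; axes as the vice.
- empty_end (a point): Point on the vice bed where the offcut belongs, at the empty end of the jaws: 32 mm from the middle of the jaws along the vice's -x, 15 mm in front of the fixed jaw's face, at bed level; axes as the vice.
- block_center (a point): Centre (25 mm up) of the small aluminium block to be drilled, loose, standing on the bed between the jaws at the vice's +x end: 40 mm along the jaws, 20 mm thick across the jaws (own y), 50 mm tall, one shoulder cut down to 34 mm, blue marking-out dye on top.
- tray: Shallow bright metal tray 200 x 200 mm with a 12 mm rim, fixed to the bench, floor 5 mm above the bench; origin at its underside's centre. The four offcuts (packers) stand in it on their ends, about 84 mm apart, two by two.
- packer_a_center (a point): Centre (30 mm up) of a dark steel flat-bar offcut standing on end: 35 mm wide (own x), 24 mm thick (own y), 60 mm tall (z). Weighs 356 g, give or take 20 per cent. Its place among the four varies.
- packer_b_center (a point): Centre (30 mm up) of a dark steel flat-bar offcut standing on end: 35 mm wide (own x), 12 mm thick (own y), 60 mm tall (z). Weighs 178 g, give or take 20 per cent. Its place among the four varies.
- packer_c_center (a point): Centre (30 mm up) of a dark steel flat-bar offcut standing on end: 35 mm wide (own x), 20 mm thick (own y), 60 mm tall (z). Weighs 297 g, give or take 20 per cent. Its place among the four varies.
- packer_d_center (a point): Centre (30 mm up) of a dark steel flat-bar offcut standing on end: 35 mm wide (own x), 16 mm thick (own y), 60 mm tall (z). Weighs 237 g, give or take 20 per cent. Its place among the four varies.

How it is judged:
On the way:
1. the offcut of the block's thickness stands on the bed at the empty end, let go, with the jaws still open (x of packer_c_center in the frame of vice between -0.055 and -0.012 m and y of packer_c_center in the frame of vice between 0.012 and 0.04 m and z of packer_c_center in the frame of vice between 0.055 and 0.064 m and angle between packer_c_center's own z axis and vertical below 0.12 rad and angle between the y axis of packer_c_center and the y axis of vice, either way round below 0.25 rad and contact force between packer_c and the fingers below 0.1 N and value of joint lever below 1 rad), for 0.2 s.
At the end, for the whole second after the job is handed in: The 20 mm offcut stands upright (7 deg) on the bed at the empty end, centre 12-55 mm from the jaws' middle, thickness across (14 deg); the block stands at its own end; lever let go, the jaw presses each with over 2 N, all at rest; the other offcuts stand within 30 mm of their start (x of packer_c_center in the frame of vice between -0.055 and -0.012 m and y of packer_c_center in the frame of vice between 0.012 and 0.04 m and z of packer_c_center in the frame of vice between 0.055 and 0.064 m and angle between each of packer_c_center, block_center's own z axis and vertical below 0.12 rad and angle between the y axis of packer_c_center and the y axis of vice, either way round below 0.25 rad and x of block_center in the frame of vice between 0.015 and 0.05 m and z of block_center in the frame of vice below 0.06 m and distance of each of packer_a_center, packer_b_center, packer_d_center from where it was at the start of the episode below 0.03 m and angle between each of packer_a_center, packer_b_center, packer_d_center's own z axis and vertical below 0.2 rad and contact force between jaw and packer_c above 2 N and contact force between jaw and block above 2 N and linear speed of each of packer_c, block below 0.02 m/s); the robot touches nothing.
It fails at once if the block is knocked over or lifted out of the vice (angle between block_center's own z axis and vertical above 0.5 rad or z of block_center in the frame of vice above 0.085 m).
It fails at once if one of the other three offcuts is knocked over or carried off (angle between any of packer_a_center, packer_b_center, packer_d_center's own z axis and vertical above 0.7 rad or distance of any of packer_a_center, packer_b_center, packer_d_center from where it was at the start of the episode above 0.08 m).
It also fails if it takes over 50 s, if anything falls off the work surface, if the arm or the gripper's body presses on something with over 40 N, if the wrist force passes 120 N, or if a joint passes its speed limit or range.

## Working session

There is one attempt and no reset: what is moved stays moved. The work goes in short steps, Python scripts to look and compute and a tool call to move; the robot and the scene stay as the last step left them, time stands still between calls to the robot, and variables do not carry over. Pictures are saved under pics/ and viewed, on a budget of 10 in all, crops included, one or two more only if the job needs it, and the job is handed in when it is done.

Besides the shell and the picture viewer there is one more tool, called after "Request:" by a JSON object that holds its "op" and its "data". arm_command: Moves the arm, as the interface text tells. Its arguments: {"type":"object","properties":{"slide":{"type":"array","items":{"type":"array","items":{"type":"number","minimum":-1,"maximum":1}}},"turn":{"type":"array","items":{"type":"array","items":{"type":"number","minimum":-1,"maximum":1}}},"grip":{"type":"array","items":{"type":"number"}}},"required":["slide","turn","grip"]}

```bash
mkdir -p pics
cat > h.py <<'E'
import numpy as np, cv2
from station import *
from scipy.spatial.transform import Rotation as R
def ray(c,u,v):
    K=np.array(c['intrinsics']);k=c['k1']
    d=np.array([(u-K[0,2])/K[0,0],(v-K[1,2])/K[1,1]]);s=d.copy()
    for _ in range(30): s=d/(1+k*(s@s))
    Rm=np.array(c['R']);t=np.array(c['t'])
    return -Rm.T@t, Rm.T@np.array([s[0],s[1],1])
def pt(c,u,v,z):
    o,d=ray(c,u,v); return o+d*(z-o[2])/d[2]
def proj(c,X):
    K=np.array(c['intrinsics']);p=np.array(c['R'])@np.array(X)+np.array(c['t']);s=p[:2]/p[2]
    s=s*(1+c['k1']*(s@s)); return K[:2,:2]@s+K[:2,2]
E
python3 - <<'E'
from h import *
s=sense();print(s['tool_pos'],s['tool_rot'],s['time_s'],s['ft_force'],s['opening']);print(nose_length() if callable(nose_length) else nose_length)
for n in('scene','side','wrist'):
    c=get_calibration(n);print(n,-np.array(c['R']).T@np.array(c['t']),c['k1'],np.array(c['intrinsics'])[0,0]);
    if n!='wrist': im=snapshot(n);cv2.imwrite(f'pics/{n}0.png',im[...,::-1])
print(sense()['time_s'])
E
```

```text
[ 0.2799503  -0.58578671  0.23450582] [-3.06143861e+00 -6.94054648e-01  9.49851262e-04] 0.0 [-0.14742245  0.97036063  0.52032983] 1.0019145904066937
0.017
scene [1.24250063 0.23350982 0.57333925] -0.041884099804604696 499.8465023003353
side [0.03016377 0.55090572 0.55499654] 0.015999332783135086 571.1347820102012
wrist [ 0.34725556 -0.55504454  0.38372333] -0.006683984506703563 369.7690313979528
0.1
```

View pics/scene0.png

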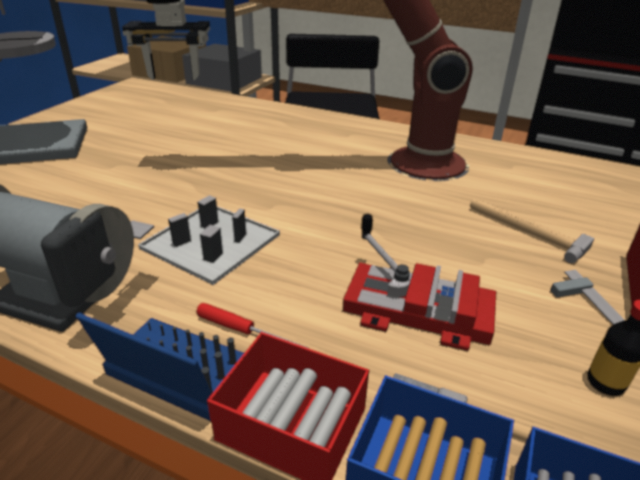

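View pics/side0.png

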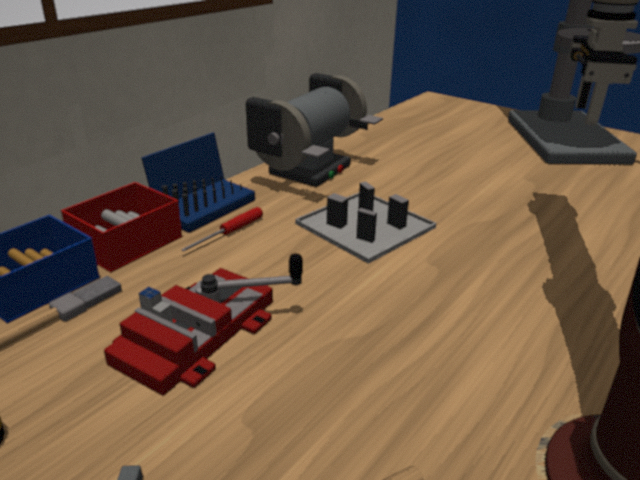

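Run:
```python
from h import *
c=get_calibration('scene')
for n,u,v,z in [('trayL',142,243,.012),('trayT',206,205,.012),('trayR',279,234,.012),('trayB',211,280,.012),('p1 top',207,200,.065),('p2',179,219,.065),('p3',239,212,.065),('p4',211,231,.065),('knobtop',367,216,.104),('pivot',402,268,.086),('viceR',496,292,.03),('block',448,290,.08)]: print(n,pt(c,u,v,z).round(3))
c=get_calibration('side');print()
for n,u,v,z in [('trayL',296,223,.012),('trayT',370,187,.012),('trayR',435,226,.012),('trayB',369,258,.012),('p1 top',338,198,.065),('p2',367,187,.065),('p3',398,200,.065),('p4',367,212,.065),('knobtop',295,256,.104),('pivot',209,278,.086),('block',150,294,.08)]: print(n,pt(c,u,v,z).round(3))
```

```text
trayL [ 0.648 -0.41   0.012]
trayT [ 0.469 -0.383  0.012]
trayR [ 0.501 -0.182  0.012]
trayB [ 0.685 -0.221  0.012]
p1 top [ 0.525 -0.335  0.065]
p2 [ 0.609 -0.34   0.065]
p3 [ 0.536 -0.251  0.065]
p4 [ 0.617 -0.261  0.065]
knobtop [0.501 0.    0.104]
pivot [0.599 0.098 0.086]
viceR [0.521 0.247 0.03 ]
block [0.615 0.177 0.08 ]

trayL [ 0.671 -0.204  0.012]
trayT [ 0.651 -0.437  0.012]
trayR [ 0.453 -0.369  0.012]
trayB [ 0.487 -0.188  0.012]
p1 top [ 0.61  -0.259  0.065]
p2 [ 0.595 -0.337  0.065]
p3 [ 0.516 -0.326  0.065]
p4 [ 0.534 -0.247  0.065]
knobtop [0.497 0.003 0.104]
pivot [0.573 0.106 0.086]
block [0.614 0.18  0.08 ]
```

```bash
cat >> h.py <<'E'
def goto(P,s=None,p0=None,n=0):
    "unit slide total (tool axes) from present to world P"
    s=s or sense(); Rt=R.from_rotvec(s['tool_rot']).as_matrix()
    d=Rt.T@(np.array(P)-np.array(s['tool_pos']))/0.03
    return d.round(3)
E
python3 - <<'E'
from h import *
c=get_calibration('wrist');print(np.array(c['R'])[2],R.from_rotvec(sense()['tool_rot']).as_matrix().round(3));print(goto([.52,-.33,.25]))
E
```

```text
[-0.24238535 -0.11297317 -0.96357999] [[ 0.902  0.431 -0.001]
 [ 0.431 -0.902  0.002]
 [-0.    -0.002 -1.   ]]
[10.897 -4.247 -0.504]
```

Request:
{"op": "arm_command", "data": {"slide": [[0.85,-0.33,-0.08],[0.85,-0.33,-0.08],[0.85,-0.33,-0.08],[0.85,-0.33,-0.08],[0.85,-0.33,-0.08],[0.85,-0.33,-0.08],[0.85,-0.33,-0.08],[0.85,-0.33,-0.08],[0.85,-0.33,-0.08],[0.85,-0.33,-0.08],[0.85,-0.33,-0.08],[0.85,-0.33,-0.08],[0.85,-0.33,-0.08],[0.85,-0.33,-0.08],[0.85,-0.33,-0.08],[0,0,0]], "turn": [[0,0,0],[0,0,0],[0,0,0],[0,0,0],[0,0,0],[0,0,0],[0,0,0],[0,0,0],[0,0,0],[0,0,0],[0,0,0],[0,0,0],[0,0,0],[0,0,0],[0,0,0],[0,0,0]], "grip": [0,0,0,0,0,0,0,0,0,0,0,0,0,0,0,0]}}

```text
time_s: 1.43
tool_pos: [0.5678, -0.2728, 0.2594]
tool_rot: [-3.047, -0.676, 0.025]
ft_force: [0.7, 1.6, -0.2]
opening: 1.0
```

Run:
```python
from h import *
import pickle
c=get_calibration('wrist');im=snapshot('wrist');cv2.imwrite('pics/w1.png',im[...,::-1]);pickle.dump(c,open('w1.pkl','wb'))
s=sense();print(s['time_s'],s['tool_pos'],s['tool_rot'])
```

```text
1.4833 [ 0.56558503 -0.27565583  0.25910122] [-3.04921401 -0.67223932  0.02945451]
```

View pics/w1.png

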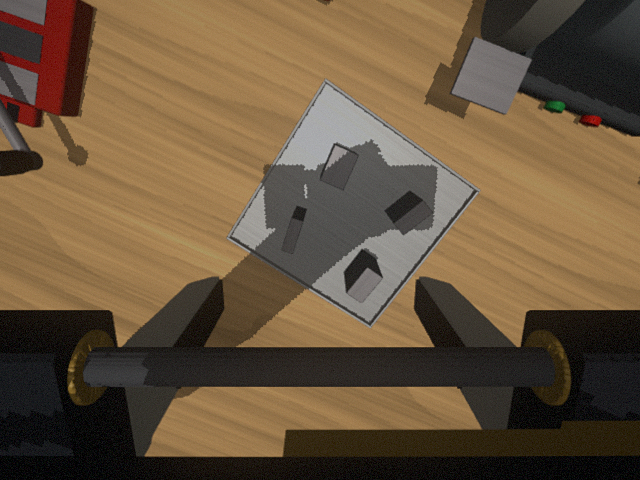

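Run:
```python
from h import *
im=cv2.imread('pics/w1.png')[130:320,260:460]
im=(255*(im/255.)**0.5).astype(np.uint8)
im=cv2.resize(im,None,fx=3.1,fy=3.1,interpolation=cv2.INTER_CUBIC);print(im.shape)
cv2.imwrite('pics/w1c.png',im)
```

```text
(589, 620, 3)
```

View pics/w1c.png

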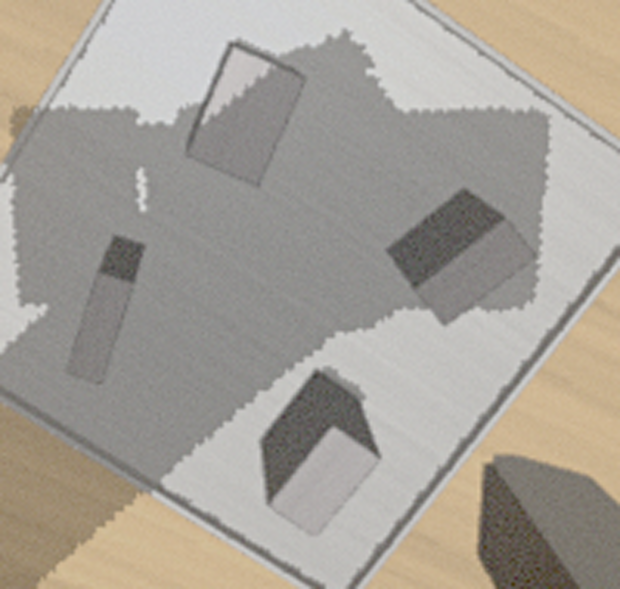

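Run:
```python
from h import *
import pickle
c=pickle.load(open('w1.pkl','rb'))
for n,q in dict(top=[(235,42),(304,75),(259,186),(188,153)],right=[(505,218),(537,258),(445,325),(413,288)],left=[(105,273),(134,281),(103,383),(68,375)],bot=[(335,428),(379,458),(317,535),(268,503)]).items():
    P=np.array([pt(c,260+u/3.1,130+v/3.1,.065)[:2] for u,v in q])
    l=np.linalg.norm(P-np.roll(P,-1,0),axis=1)*1000
    d=P[1]-P[0]+P[2]-P[3]; e=P[3]-P[0]+P[2]-P[1]
    if np.linalg.norm(d)>np.linalg.norm(e): d,e=e,d
    print(n,P.mean(0).round(4),l.round(1),'thick ang',np.degrees(np.arctan2(d[1],d[0])).round(1),'wide ang',np.degrees(np.arctan2(e[1],e[0])).round(1))
print(R.from_rotvec(sense()['tool_rot']).as_matrix().round(3))
```

```text
top [ 0.6147 -0.2676] [22.3 34.8 23.4 34.8] thick ang -89.7 wide ang -177.0
right [ 0.6016 -0.3512] [16.2 33.9 15.7 34.2] thick ang -113.6 wide ang 154.2
left [ 0.5367 -0.2557] [ 9.2 34.6 11.3 35.2] thick ang -79.2 wide ang -173.8
bot [ 0.5207 -0.3412] [17.6 33.1 19.7 33.3] thick ang -99.8 wide ang 168.4
[[ 0.907  0.42  -0.023]
 [ 0.421 -0.907  0.015]
 [-0.014 -0.023 -1.   ]]
```

```bash
cat >> h.py <<'E'
def plan(P,ydeg):
    "turn (units, tool axes) so tool z down, y at world angle ydeg; slide in units in the new frame"
    s=sense(); R0=R.from_rotvec(s['tool_rot']); a=np.radians(ydeg)
    y=np.array([np.cos(a),np.sin(a),0]);z=np.array([0,0,-1.]);Rg=R.from_matrix(np.c_[np.cross(y,z),y,z])
    d=np.array(P)-np.array(s['tool_pos'])
    print('t',round(s['time_s'],2),'pos',np.round(s['tool_pos'],4),'ft',np.round(s['ft_force'],1),'op',round(s['opening'],3))
    print('turn',((R0.inv()*Rg).as_rotvec()/(np.pi/2)).round(4),'slide after',(Rg.inv().apply(d)/.03).round(3),'slide now',(R0.inv().apply(d)/.03).round(3))
    y=R0.as_matrix()[:,1];print('yaw now',np.degrees(np.arctan2(y[1],y[0])).round(2),'z',R0.as_matrix()[:,2].round(3))
E
python3 -c "
from h import *
plan([.5207,-.3412,.14],-101)"
```

```text
t 1.48 pos [ 0.5656 -0.2757  0.2591] ft [-0.  -0.2 -0.3] op 1.0
turn [-0.0111  0.0133  0.3985] slide after [-1.052  2.43   3.97 ] slide now [-2.219  1.443  3.971]
yaw now -65.14 z [-0.023  0.015 -1.   ]
```

Request:
{"op": "arm_command", "data": {"slide": [[0,0,0],[0,0,0],[0,0,0],[0,0,0],[0,0,0],[0,0,0],[0,0,0],[-0.2,0.48,0.6],[-0.2,0.48,0.6],[-0.2,0.48,0.6],[-0.2,0.48,0.6],[-0.2,0.48,0.6],[0,0,0],[0,0,0]], "turn": [[-0.002,0.002,0.067],[-0.002,0.002,0.067],[-0.002,0.002,0.067],[-0.002,0.002,0.067],[-0.002,0.002,0.067],[-0.002,0.002,0.067],[0,0,0],[0,0,0],[0,0,0],[0,0,0],[0,0,0],[0,0,0],[0,0,0],[0,0,0]], "grip": [0.35,0.35,0.35,0.35,0.35,0.35,0.35,0.35,0.35,0.35,0.35,0.35,0.35,0.35]}}

```text
time_s: 2.65
tool_pos: [0.5027, -0.3559, 0.1631]
tool_rot: [3.111, -0.354, -0.024]
ft_force: [-0.1, 0.7, 0.8]
opening: 0.65
```

Run:
```python
from h import *
plan([.5207,-.3412,.052],-101)
import pickle
c=get_calibration('wrist');im=snapshot('wrist');cv2.imwrite('pics/w2.png',im[...,::-1]);pickle.dump(c,open('w2.pkl','wb'))
for X in ([.5207,-.3412,.065],[.5207,-.3412,.005]): print(proj(c,X))
```

```text
t 2.65 pos [ 0.5027 -0.3559  0.1631] ft [-0.1  0.7  0.8] op 0.65
turn [ 0.0072  0.0092 -0.0221] slide after [ 0.496 -0.595  3.703] slide now [ 0.528 -0.655  3.689]
yaw now -102.99 z [-0.017 -0.008 -1.   ]
[289.30298512 225.11083716]
[293.86021193 207.58350963]
```

View pics/w2.png

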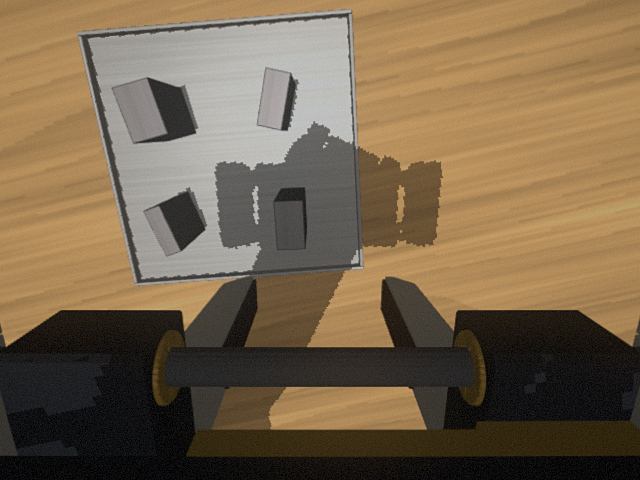

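Run:
```python
from h import *
import pickle
c=pickle.load(open('w2.pkl','rb'))
P=np.array([pt(c,u,v,.065)[:2] for u,v in [(275,201),(304.5,201),(307,249),(278,249.5)]])
l=np.linalg.norm(P-np.roll(P,-1,0),axis=1)*1000;print(P.mean(0),l)
e=P[3]-P[0]+P[2]-P[1];d=P[1]-P[0]+P[2]-P[3];print(np.degrees(np.arctan2(e[1],e[0])),np.degrees(np.arctan2(d[1],d[0])))
plan([*P.mean(0),.052],-101)
```

```text
[ 0.52008873 -0.34235401] [19.83566097 33.98384832 20.26074464 34.30323368]
168.9613158592582 -102.66127542445633
t 2.7 pos [ 0.502  -0.3563  0.163 ] ft [-0.7 -0.6 -0.8] op 0.651
turn [ 0.0077  0.01   -0.0226] slide after [ 0.504 -0.57   3.7  ] slide now [ 0.541 -0.634  3.684]
yaw now -103.03 z [-0.018 -0.009 -1.   ]
```

Request:
{"op": "arm_command", "data": {"slide": [[0,0,0],[0.25,-0.29,0.4],[0.25,-0.29,0.4],[0,0,0.4],[0,0,0]], "turn": [[0.008,0.01,-0.018],[0,0,0],[0,0,0],[0,0,0],[0,0,0]], "grip": [0.35,0.35,0.35,0.35,0.35]}}

```text
time_s: 3.12
tool_pos: [0.5288, -0.337, 0.1288]
tool_rot: [-3.127, 0.298, -0.017]
ft_force: [-0.8, 1.1, -0.5]
opening: 0.652
```

```bash
python3 -c "
from h import *
plan([.5202,-.342,.052],-101.5)"
```

```text
t 3.12 pos [ 0.5288 -0.337   0.1288] ft [-0.8  1.1 -0.5] op 0.652
turn [-0.0009 -0.0067  0.0066] slide after [-0.246  0.22   2.559] slide now [-0.276  0.221  2.556]
yaw now -100.9 z [ 0.011 -0.001 -1.   ]
```

Request:
{"op": "arm_command", "data": {"slide": [[-0.15,0.12,0.2],[-0.08,0.08,0.3],[0,0,0.3],[0,0,0.3],[0,0,0.15],[0,0,0]], "turn": [[0,-0.006,0.006],[0,0,0],[0,0,0],[0,0,0],[0,0,0],[0,0,0]], "grip": [0.35,0.35,0.35,0.35,0.35,0.35]}}

```text
time_s: 3.62
tool_pos: [0.5243, -0.3374, 0.0869]
tool_rot: [-3.124, 0.304, -0.002]
ft_force: [0.3, 0.3, 1.2]
opening: 0.648
```

```bash
python3 -c "
from h import *
plan([.5202,-.342,.052],-101.5)"
```

```text
t 3.62 pos [ 0.5243 -0.3374  0.0869] ft [0.3 0.3 1.2] op 0.648
turn [-0.002  -0.0006  0.0043] slide after [-0.104  0.178  1.164] slide now [-0.107  0.181  1.164]
yaw now -101.11 z [ 0.002  0.003 -1.   ]
```

Request:
{"op": "arm_command", "data": {"slide": [[-0.1,0.15,0],[-0.04,0.08,0.2],[0,0,0.3],[0,0,0.3],[0,0,0.25],[0,0,0.1],[0,0,0]], "turn": [[-0.002,0,0.005],[0,0,0],[0,0,0],[0,0,0],[0,0,0],[0,0,0],[0,0,0]], "grip": [0.35,0.35,0.35,0.35,0.35,0.35,0.35]}}

```text
time_s: 4.2
tool_pos: [0.5178, -0.3456, 0.0491]
tool_rot: [3.123, -0.321, 0.003]
ft_force: [0.3, -0.3, -0.6]
opening: 0.65
```

```bash
python3 -c "
from h import *
plan([.5202,-.342,.052],-101.5)"
```

```text
t 4.2 pos [ 0.5178 -0.3456  0.0491] ft [ 0.3 -0.3 -0.6] op 0.65
turn [ 0.0009 -0.0012 -0.0028] slide after [ 0.055 -0.134 -0.095] slide now [ 0.055 -0.134 -0.096]
yaw now -101.75 z [ 0.001 -0.002 -1.   ]
```

Request:
{"op": "arm_command", "data": {"slide": [[0.04,-0.11,-0.08],[0,0,0],[0,0,0],[0,0,0],[0,0,0],[0,0,0],[0,0,0],[0,0,0]], "turn": [[0,0,0],[0,0,0],[0,0,0],[0,0,0],[0,0,0],[0,0,0],[0,0,0],[0,0,0]], "grip": [0.35,0.35,1,1,1,1,1,1]}}

```text
time_s: 4.87
tool_pos: [0.5213, -0.3421, 0.0529]
tool_rot: [3.123, -0.319, 0.007]
ft_force: [0.0, -0.4, 0.8]
opening: 0.269
```

```bash
python3 -c "
from h import *
plan([.5202,-.342,.052],-101.5);print(sense()['opening']*93)"
```

```text
t 4.87 pos [ 0.5213 -0.3421  0.0529] ft [ 0.  -0.4  0.8] op 0.269
turn [ 0.0012 -0.0029 -0.002 ] slide after [-0.036  0.004  0.031] slide now [-0.036  0.004  0.031]
yaw now -101.68 z [ 0.004 -0.003 -1.   ]
25.059545369681544
```

Request:
{"op": "arm_command", "data": {"slide": [[0,0,0],[0,0,0],[0,0,0]], "turn": [[0,0,0],[0,0,0],[0,0,0]], "grip": [1,1,1]}}

```text
time_s: 5.12
tool_pos: [0.5213, -0.3419, 0.053]
tool_rot: [3.123, -0.319, 0.007]
ft_force: [-0.6, -0.3, 1.2]
opening: 0.21
```

Request:
{"op": "arm_command", "data": {"slide": [[0,0,-0.3],[0,0,-0.6],[0,0,-0.8],[0,0,-0.8],[0,0,-0.8],[0,0,-0.8],[0,0,-0.8],[0,0,-0.8],[0,0,-0.5],[0,0,-0.3],[0,0,0]], "turn": [[0,0,0],[0,0,0],[0,0,0],[0,0,0],[0,0,0],[0,0,0],[0,0,0],[0,0,0],[0,0,0],[0,0,0],[0,0,0]], "grip": [1,1,1,1,1,1,1,1,1,1,1]}}

```text
time_s: 6.03
tool_pos: [0.5145, -0.3388, 0.2537]
tool_rot: [-3.119, 0.322, 0.022]
ft_force: [0.0, -0.4, -2.6]
opening: 0.215
```

Request:
{"op": "arm_command", "data": {"slide": [[-0.1,-0.4,0],[-0.1,-0.8,0],[-0.1,-0.9,0],[-0.1,-0.9,0],[-0.1,-0.9,0],[-0.1,-0.9,0],[-0.1,-0.9,0],[-0.1,-0.9,0],[-0.1,-0.9,0],[-0.1,-0.9,0],[-0.1,-0.9,0],[-0.1,-0.9,0],[-0.1,-0.9,0],[-0.1,-0.9,0],[-0.1,-0.7,0],[-0.1,-0.4,0],[0,-0.2,0],[0,0,0],[0,0,0]], "turn": [[0,0,0],[0,0,0],[0,0,0],[0,0,0],[0,0,0],[0,0,0],[0,0,0],[0,0,0],[0,0,0],[0,0,0],[0,0,0],[0,0,0],[0,0,0],[0,0,0],[0,0,0],[0,0,0],[0,0,0],[0,0,0],[0,0,0]], "grip": [1,1,1,1,1,1,1,1,1,1,1,1,1,1,1,1,1,1,1]}}

```text
time_s: 7.62
tool_pos: [0.5229, 0.0991, 0.2286]
tool_rot: [-3.113, 0.306, 0.127]
ft_force: [0.6, -0.6, -2.7]
opening: 0.21
```

Run:
```python
from h import *
plan([.56,.1,.25],-101.5)
import pickle
c=get_calibration('wrist');im=snapshot('wrist');cv2.imwrite('pics/w3.png',im[...,::-1]);pickle.dump(c,open('w3.pkl','wb'))
```

```text
t 7.62 pos [0.5229 0.0991 0.2286] ft [ 0.6 -0.6 -2.7] op 0.21
turn [-0.002   0.0522  0.003 ] slide after [ 1.207 -0.275 -0.714] slide now [ 1.146 -0.272 -0.81 ]
yaw now -101.24 z [-0.08   0.019 -0.997]
```

View pics/w3.png

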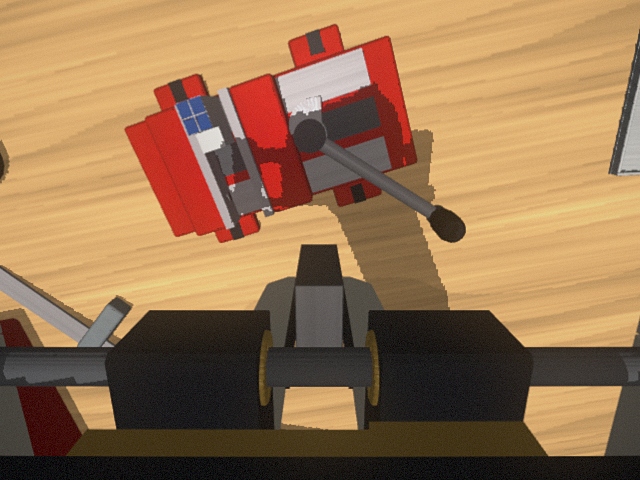

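Run:
```python
from h import *
im=cv2.imread('pics/w3.png')[30:250,120:430]
im=(255*(im/255.)**0.7).astype(np.uint8)
im=cv2.resize(im,None,fx=2.5,fy=2.5,interpolation=cv2.INTER_CUBIC);print(im.shape)
cv2.imwrite('pics/w3c.png',im)
```

```text
(550, 775, 3)
```

View pics/w3c.png

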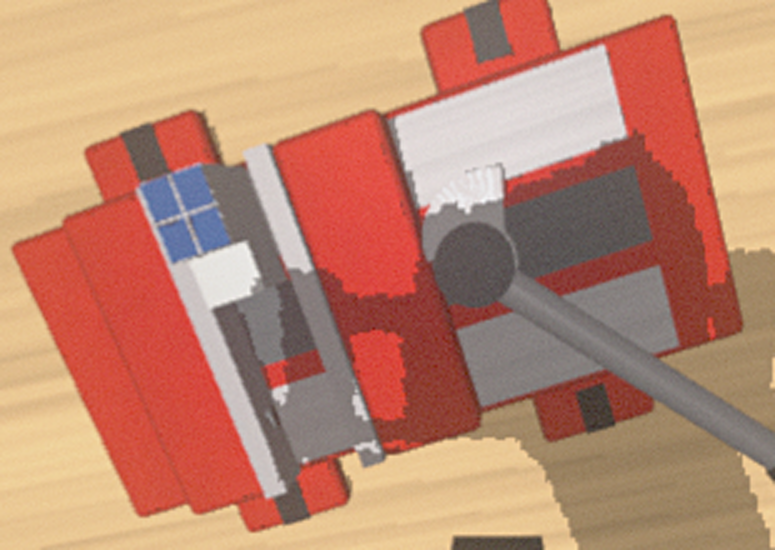

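```bash
cat > vice.py <<'E'
from h import *
import pickle
from scipy.optimize import least_squares
c=pickle.load(open('w3.pkl','rb'))
cp=lambda u,v:(120+u/2.5,30+v/2.5)
# (u,v),(x,y or None->jaw face),z
obs=[((287,490),-.055,.040,.056),((362,465),-.055,None,.056),((247,150),.055,None,.056),((676,15),.055,-.135,.03),((742,330),-.055,-.135,.03)]
W=lambda p,x,y,z:[p[0]+np.cos(p[2])*x-np.sin(p[2])*y,p[1]+np.sin(p[2])*x+np.cos(p[2])*y,z]
def f(p): return np.concatenate([proj(c,W(p,x,p[3] if y is None else y,z))-cp(*uv) for uv,x,y,z in obs])
r=least_squares(f,[.58,.17,0.3,.01]);p=r.x
r2=least_squares(f,[.58,.17,3,.01])
if r2.cost<r.cost: p,r=r2.x,r2
print(p,np.degrees(p[2]),r.cost);print(f(p).reshape(-1,2).round(1))
print('lever',(p[3]-.01)/.008)
def V(P): d=P[:2]-p[:2]; return np.array([np.cos(p[2])*d[0]+np.sin(p[2])*d[1],-np.sin(p[2])*d[0]+np.cos(p[2])*d[1]])*1000
if __name__=='__main__':
    print('empty',W(p,-.032,.025,.03),'yaw +y',np.degrees(p[2])+90)
    for n,u,v,z in [('bl',138,188,.08),('bl',203,165,.08),('bl',232,243,.08),('bl',175,262,.08),('sh',258,242,.064),('sh',257,290,.064),('fixtop outer',265,497,.056),('bodyL',15,243,.056),('bodyL',140,515,.056)]: print(n,V(pt(c,*cp(u,v),z)).round(1))
    k=pt(c,448,222,.104);print('knob',k,V(k)); k=pt(c,*cp(474,263),.075);print('piv',k,V(k))
E
python3 vice.py
```

```text
[0.5791345  0.14319965 0.10323909 0.00958071] 5.915164041380613 5.3449171380515175
[[-1.1  0.3]
 [ 0.8  0.7]
 [-0.7 -0.5]
 [-0.2 -1.6]
 [ 1.3  1.9]]
lever -0.05241106117896796
empty [np.float64(0.5447284846822615), np.float64(0.1647687521918941), 0.03] yaw +y 95.9151640413806
bl [51.9 38.6]
bl [52.  17.6]
bl [29.1 18. ]
bl [29.1 36.7]
sh [27.3 14.4]
sh [13.5 20.4]
fixtop outer [-55.2  47.6]
bodyL [50.8 92.9]
bodyL [-48.2  93.6]
knob [0.50530861 0.00255568 0.104     ] [ -87.92698518 -132.28692952]
piv [0.58576864 0.09362854 0.075     ] [  1.49023319 -49.99085488]
```

```bash
python3 -c "
from h import *
plan([.5447,.1648,.15],-84.1)"
```

```text
t 7.67 pos [0.5228 0.099  0.2285] ft [-0.6  0.7 -3.3] op 0.21
turn [-0.01    0.0516 -0.1906] slide after [ 0.951 -2.108  2.618] slide now [ 0.501 -2.286  2.594]
yaw now -101.27 z [-0.08   0.019 -0.997]
```

Request:
{"op": "arm_command", "data": {"slide": [[0,0,0],[0,0,0],[0,0,0],[0,0,0],[0.15,-0.4,0.2],[0.2,-0.5,0.4],[0.2,-0.5,0.5],[0.2,-0.4,0.5],[0.1,-0.2,0.4],[0,0,0.2],[0,0,0],[0,0,0]], "turn": [[-0.003,0.017,-0.064],[-0.003,0.017,-0.064],[-0.003,0.017,-0.064],[0,0,0],[0,0,0],[0,0,0],[0,0,0],[0,0,0],[0,0,0],[0,0,0],[0,0,0],[0,0,0]], "grip": [1,1,1,1,1,1,1,1,1,1,1,1]}}

```text
time_s: 8.67
tool_pos: [0.5458, 0.151, 0.1559]
tool_rot: [3.132, 0.121, -0.003]
ft_force: [-0.1, -0.4, -3.1]
opening: 0.215
```

```bash
python3 -c "
from h import *
plan([.5447,.1648,.15],-84.1)"
```

```text
t 8.67 pos [0.5458 0.151  0.1559] ft [-0.1 -0.4 -3.1] op 0.215
turn [ 0.0045  0.0016 -0.0163] slide after [ 0.01  -0.461  0.197] slide now [-0.001 -0.462  0.194]
yaw now -85.57 z [-0.002 -0.007 -1.   ]
```

Request:
{"op": "arm_command", "data": {"slide": [[0,-0.3,0.15],[0,-0.2,0.05],[0,0,0],[0,0,0]], "turn": [[0.0045,0.0016,-0.017],[0,0,0],[0,0,0],[0,0,0]], "grip": [1,1,1,1]}}

```text
time_s: 9.0
tool_pos: [0.5453, 0.1649, 0.1511]
tool_rot: [-3.137, -0.16, -0.004]
ft_force: [0.3, -0.3, -2.4]
opening: 0.217
```

Run:
```python
from h import *
plan([.5447,.1648,.15],-84.1)
import pickle
c=get_calibration('wrist');im=snapshot('wrist');cv2.imwrite('pics/w4.png',im[...,::-1]);pickle.dump(c,open('w4.pkl','wb'))
im=im[60:360,160:560,::-1]; im=(255*(im/255.)**0.6).astype(np.uint8)
cv2.imwrite('pics/w4c.png',cv2.resize(im,None,fx=2,fy=2,interpolation=cv2.INTER_CUBIC))
```

```text
t 9.0 pos [0.5453 0.1649 0.1511] ft [ 0.3 -0.3 -2.4] op 0.217
turn [ 0.     -0.0017 -0.0008] slide after [-0.02   0.002  0.035] slide now [-0.02   0.002  0.035]
yaw now -84.17 z [ 0.003  0.    -1.   ]
```

View pics/w4c.png

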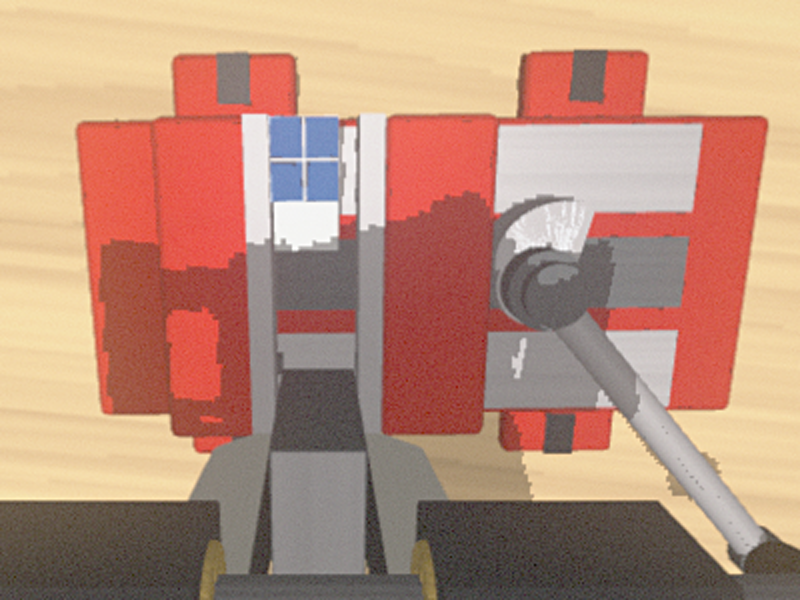

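Run:
```python
from h import *
import pickle, vice as v
c=pickle.load(open('w4.pkl','rb'));v.c=c
v.cp=lambda u,w:(160+u/2,60+w/2)
v.obs=[((276,434),-.055,.040,.056),((268,115),.055,.040,.056),((357,434),-.055,None,.056),((360,115),.055,None,.056),((768,118),.055,-.135,.03),((730,408),-.055,-.135,.03)]
r=v.least_squares(v.f,v.p);v.p=r.x
print('fit',r.x,np.degrees(r.x[2]),r.cost,v.f(r.x).reshape(-1,2).round(1).tolist())
print('empty',v.W(r.x,-.032,(.04+r.x[3])/2,.03))
for z,q in((.103,[(279,369),(357,369)]),(.163,[(272,450),(366,450)])):
  P=[pt(c,*v.cp(*a),z) for a in q];print('packer +x face corners in vice',[v.V(a).round(1) for a in P])
print('block',[v.V(pt(c,*v.cp(*a),.08)).round(1) for a in[(270,117),(339,117),(339,202),(272,200)]])
```

```text
[0.5791345  0.14319965 0.10323909 0.00958071] 5.915164041380613 5.3449171380515175
[[-1.1  0.3]
 [ 0.8  0.7]
 [-0.7 -0.5]
 [-0.2 -1.6]
 [ 1.3  1.9]]
lever -0.05241106117896796
fit [0.57957729 0.14328389 0.10749526 0.01057196] 6.159024654072544 17.65567414332583 [[-1.1, 2.7], [-0.9, -1.4], [0.0, 2.5], [-0.0, -1.7], [2.5, -2.2], [-0.5, 1.9]]
empty [np.float64(0.5450490998764671), np.float64(0.1649906935310266), 0.03]
packer +x face corners in vice [array([-15.4,  35. ]), array([-15.5,  13.4])]
packer +x face corners in vice [array([-14.7,  33.4]), array([-14.9,  14.7])]
block [array([52.4, 37.4]), array([52.3, 17.8]), array([28.6, 17.8]), array([29.3, 37.4])]
```

Request:
{"op": "arm_command", "data": {"slide": [[0,-0.03,0.2],[0,0,0.3],[0,0,0.3],[0,0,0.25],[0,0,0.1],[0,0,0],[0,0,0]], "turn": [[0,-0.002,0],[0,0,0],[0,0,0],[0,0,0],[0,0,0],[0,0,0],[0,0,0]], "grip": [1,1,1,1,1,1,1]}}

```text
time_s: 9.63
tool_pos: [0.5454, 0.1649, 0.113]
tool_rot: [3.137, 0.157, -0.001]
ft_force: [-0.1, -0.1, -3.9]
opening: 0.216
```

```bash
python3 -c "
from h import *
plan([.5451,.166,.078],-84.0)"
```

```text
t 9.63 pos [0.5454 0.1649 0.113 ] ft [-0.1 -0.1 -3.9] op 0.216
turn [ 0.0004  0.0003 -0.003 ] slide after [-0.005 -0.039  1.167] slide now [-0.004 -0.04   1.167]
yaw now -84.27 z [-0.    -0.001 -1.   ]
```

Request:
{"op": "arm_command", "data": {"slide": [[0,-0.04,0.15],[0,0,0.25],[0,0,0.25],[0,0,0.2],[0,0,0.15],[0,0,0.05],[0,0,0],[0,0,0]], "turn": [[0,0,-0.003],[0,0,0],[0,0,0],[0,0,0],[0,0,0],[0,0,0],[0,0,0],[0,0,0]], "grip": [1,1,1,1,1,1,1,1]}}

```text
time_s: 10.3
tool_pos: [0.5464, 0.1666, 0.0801]
tool_rot: [-3.137, -0.165, -0.003]
ft_force: [-0.6, -0.5, -2.5]
opening: 0.212
```

```bash
python3 -c "
from h import *
plan([.5451,.166,.078],-84.0)"
```

```text
t 10.3 pos [0.5464 0.1666 0.0801] ft [-0.6 -0.5 -2.5] op 0.212
turn [ 0.0001 -0.0012  0.0004] slide after [-0.044  0.016  0.07 ] slide now [-0.044  0.016  0.07 ]
yaw now -83.97 z [ 0.002  0.    -1.   ]
```

Request:
{"op": "arm_command", "data": {"slide": [[-0.04,0.02,0.08],[0,0,0.03],[0,0,0]], "turn": [[0,0,0],[0,0,0],[0,0,0]], "grip": [1,1,1]}}

```text
time_s: 10.55
tool_pos: [0.5472, 0.1669, 0.0804]
tool_rot: [-3.135, -0.165, -0.012]
ft_force: [0.2, 0.1, -3.5]
opening: 0.21
```

Request:
{"op": "arm_command", "data": {"slide": [[-0.08,0.02,0.12],[-0.04,0,0.1],[0,0,0]], "turn": [[0,-0.004,0],[0,0,0],[0,0,0]], "grip": [1,1,1]}}

```text
time_s: 10.8
tool_pos: [0.5475, 0.167, 0.0809]
tool_rot: [-3.133, -0.165, -0.016]
ft_force: [0.3, 0.8, -2.9]
opening: 0.214
```

```bash
python3 -c "
from h import *
plan([.5451,.166,.078],-84.0)"
```

```text
t 10.8 pos [0.5475 0.167  0.0809] ft [ 0.3  0.8 -2.9] op 0.214
turn [-0.0022 -0.0068  0.0005] slide after [-0.082  0.026  0.095] slide now [-0.083  0.027  0.094]
yaw now -83.95 z [ 0.01   0.005 -1.   ]
```

```bash
python3 -c "
from h import *
s=sense();print(np.round(s['joint_positions'],3),np.round(s['joint_vel'],3),np.round(s['wrist_torque'],2),np.round(s['joint_torque'],1),s['ft_force'])"
```

```text
[-0.327  0.684 -0.01   1.822  0.009  0.625 -1.808] [ 0.002 -0.026  0.001 -0.024 -0.002  0.029  0.003] [0.02 0.05 0.06] [  0.  -45.7   0.3 -12.1   0.   -0.1  -0. ] [ 0.29954069  0.80807163 -2.9063402 ]
```

Request:
{"op": "arm_command", "data": {"slide": [[-0.15,0.04,0.25],[-0.05,0,0.15],[0,0,0.05],[0,0,0]], "turn": [[-0.002,-0.008,0],[0,0,0],[0,0,0],[0,0,0]], "grip": [1,1,1,1]}}

```text
time_s: 11.13
tool_pos: [0.5487, 0.1672, 0.0784]
tool_rot: [-3.132, -0.165, -0.025]
ft_force: [-0.3, -0.3, -3.8]
opening: 0.21
```

```bash
python3 -c "
from h import *
plan([.5451,.166,.078],-84.0)
s=sense();print(np.round(s['joint_vel'],3),np.round(s['joint_torque'],1))"
```

```text
t 11.13 pos [0.5487 0.1672 0.0784] ft [-0.3 -0.3 -3.8] op 0.21
turn [-0.0025 -0.0101  0.0002] slide after [-0.124  0.026  0.014] slide now [-0.125  0.026  0.012]
yaw now -83.98 z [ 0.015  0.006 -1.   ]
[ 0.001 -0.011 -0.     0.004  0.     0.019 -0.   ] [ -0.  -45.7   0.3 -11.8   0.   -0.1   0. ]
```

Request:
{"op": "arm_command", "data": {"slide": [[-0.1,0.02,0],[-0.1,0,0],[-0.05,0,0.05],[0,0,0.05],[0,0,0]], "turn": [[-0.002,-0.015,0],[0,-0.008,0],[0,-0.003,0],[0,-0.003,0],[0,0,0]], "grip": [1,1,1,1,1]}}

```text
time_s: 11.55
tool_pos: [0.5457, 0.1665, 0.0786]
tool_rot: [-3.136, -0.164, 0.034]
ft_force: [-0.8, 0.2, -2.8]
opening: 0.214
```

```bash
python3 -c "
from h import *
plan([.5451,.166,.078],-84.0)
s=sense();print(np.round(s['wrist_torque'],3),np.round(s['joint_torque'],1))"
```

```text
t 11.55 pos [0.5457 0.1665 0.0786] ft [-0.8  0.2 -2.8] op 0.214
turn [-0.0014  0.0137 -0.0002] slide after [-0.02   0.014  0.021] slide now [-0.02   0.014  0.021]
yaw now -84.02 z [-0.022 -0.    -1.   ]
[ 0.027 -0.102 -0.044] [  0.  -45.4   0.2 -11.7  -0.    0.2   0. ]
```

Request:
{"op": "arm_command", "data": {"slide": [[0,0,0.08],[0,0,0.05],[0,0,0]], "turn": [[0,0.01,0],[0,0,0],[0,0,0]], "grip": [1,1,1]}}

```text
time_s: 11.8
tool_pos: [0.5451, 0.1664, 0.0784]
tool_rot: [-3.135, -0.163, 0.01]
ft_force: [0.4, -0.5, -2.6]
opening: 0.215
```

```bash
python3 -c "
from h import *
plan([.5451,.166,.078],-84.0)
s=sense();print(np.round(s['wrist_torque'],3),np.round(s['joint_torque'],1))"
```

```text
t 11.8 pos [0.5451 0.1664 0.0784] ft [ 0.4 -0.5 -2.6] op 0.215
turn [-0.0015  0.0041 -0.0006] slide after [-0.     0.013  0.015] slide now [-0.     0.013  0.015]
yaw now -84.05 z [-0.007  0.002 -1.   ]
[ 0.013 -0.033 -0.03 ] [ -0.  -45.5   0.3 -11.7  -0.    0.1  -0. ]
```

Tilt is gone and the position is right; ease down to contact.

Request:
{"op": "arm_command", "data": {"slide": [[0,0,0.12],[0,0,0.08],[0,0,0.05],[0,0,0]], "turn": [[0,0.002,0],[0,0,0],[0,0,0],[0,0,0]], "grip": [1,1,1,1]}}

```text
time_s: 12.13
tool_pos: [0.5448, 0.1664, 0.0783]
tool_rot: [-3.135, -0.162, 0.004]
ft_force: [0.2, 0.5, -2.9]
opening: 0.212
```

```bash
python3 -c "
from h import *
plan([.5451,.166,.078],-84.0)
s=sense();print(np.round(s['wrist_torque'],3),np.round(s['joint_torque'],1))"
```

```text
t 12.13 pos [0.5448 0.1664 0.0783] ft [ 0.2  0.5 -2.9] op 0.212
turn [-0.0017  0.0016 -0.0008] slide after [0.01  0.013 0.011] slide now [0.01  0.013 0.011]
yaw now -84.08 z [-0.003  0.002 -1.   ]
[ 0.029 -0.03  -0.025] [ -0.1 -45.2   0.3 -11.5  -0.    0.1  -0. ]
```

Request:
{"op": "arm_command", "data": {"slide": [[0,0,0.2],[0,0,0.1],[0,0,0],[0,0,0],[0,0,0],[0,0,0]], "turn": [[0,0,0],[0,0,0],[0,0,0],[0,0,0],[0,0,0],[0,0,0]], "grip": [1,1,1,0.5,0.5,0.5]}}

```text
time_s: 12.63
tool_pos: [0.545, 0.1664, 0.0747]
tool_rot: [-3.135, -0.162, 0.003]
ft_force: [0.5, -0.3, 0.1]
opening: 0.378
```

Request:
{"op": "arm_command", "data": {"slide": [[0,0,0],[0,0,-0.15],[0,0,-0.4],[0,0,-0.6],[0,0,-0.7],[0,0,-0.7],[0,0,-0.5],[0,0,-0.3],[0,0,0],[0,0,0]], "turn": [[0,0,0],[0,0,0],[0,0,0],[0,0,0],[0,0,0],[0,0,0],[0,0,0],[0,0,0],[0,0,0],[0,0,0]], "grip": [0.5,0.5,0.5,0.5,0.5,0.5,0.5,0.5,0.5,0.5]}}

```text
time_s: 13.47
tool_pos: [0.543, 0.1656, 0.175]
tool_rot: [-3.137, -0.162, 0.02]
ft_force: [-0.9, -0.3, -0.4]
opening: 0.499
```

Run:
```python
from h import *
plan([.5451,.166,.18],-84.1)
import pickle
c=get_calibration('wrist');im=snapshot('wrist');pickle.dump(c,open('w5.pkl','wb'))
cv2.imwrite('pics/w5.png',im[...,::-1])
```

```text
t 13.47 pos [0.543  0.1656 0.175 ] ft [-0.9 -0.3 -0.4] op 0.499
turn [-0.0005  0.0081  0.0002] slide after [ 0.071 -0.005 -0.168] slide now [ 0.069 -0.005 -0.169]
yaw now -84.08 z [-0.013 -0.001 -1.   ]
```

View pics/w5.png

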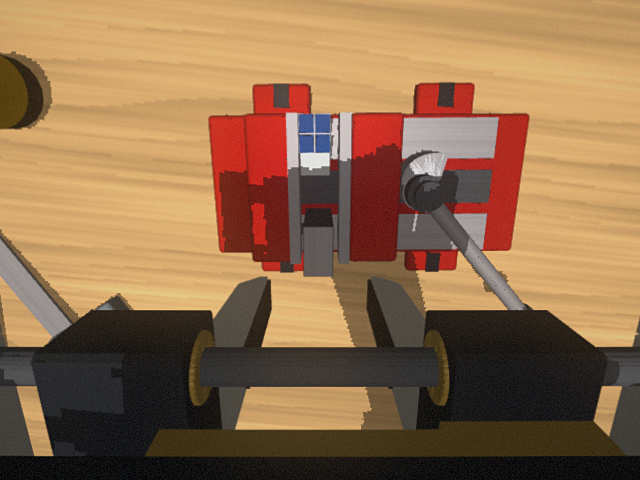

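Request:
{"op": "arm_command", "data": {"slide": [[0,0,-0.4],[0,0,-0.4],[0,0,0],[0,0,0],[0,0,0],[0,0,0],[0,0,0],[0,0,0],[0,0,0],[0,0,0],[0,0,0],[0,0,0],[0,0,0],[0,0,0],[0,0,0],[0,0,0],[0,0,0],[0,0,0],[0,0,0],[0,0,0]], "turn": [[0,0,-0.04],[0,0,-0.073],[0,0,-0.073],[0,0,-0.073],[0,0,-0.073],[0,0,-0.073],[0,0,-0.073],[0,0,-0.073],[0,0,-0.073],[0,0,-0.073],[0,0,-0.073],[0,0,-0.073],[0,0,-0.073],[0,0,-0.073],[0,0,-0.073],[0,0,-0.073],[0,0,-0.073],[0,0,-0.073],[0,0,-0.04],[0,0,0]], "grip": [0.3,0.3,0.3,0.3,0.3,0.3,0.3,0.3,0.3,0.3,0.3,0.3,0.3,0.3,0.3,0.3,0.3,0.3,0.3,0.3]}}

```text
time_s: 15.18
tool_pos: [0.5287, 0.1599, 0.1711]
tool_rot: [-1.28, -2.809, 0.062]
ft_force: [-0.1, 0.2, 0.6]
opening: 0.7
```

Run:
```python
from h import *
plan([.501,.002,.17],33)
for n,q in(('scene',0),('side',0)):
  c=get_calibration(n);im=snapshot(n);u,v=proj(c,[.501,.002,.086]);u=int(u);v=int(v);print(n,u,v)
  cr=im[v-50:v+50,u-65:u+65,::-1];cv2.imwrite(f'pics/k_{n}.png',cv2.resize(cr,(650//2*1,500//2*1),interpolation=cv2.INTER_CUBIC))
a=cv2.imread('pics/k_scene.png');b=cv2.imread('pics/k_side.png');cv2.imwrite('pics/k.png',cv2.resize(np.hstack([a,b]),None,fx=1.2,fy=1.2))
```

```text
t 15.18 pos [0.5287 0.1599 0.1711] ft [-0.1  0.2  0.6] op 0.7
turn [-0.0392 -0.0183  0.089 ] slide after [-3.911 -3.64   0.037] slide now [-3.369 -4.144  0.173]
yaw now 41.07 z [-0.066 -0.014 -0.998]
scene 367 224
side 293 265
```

View pics/k.png

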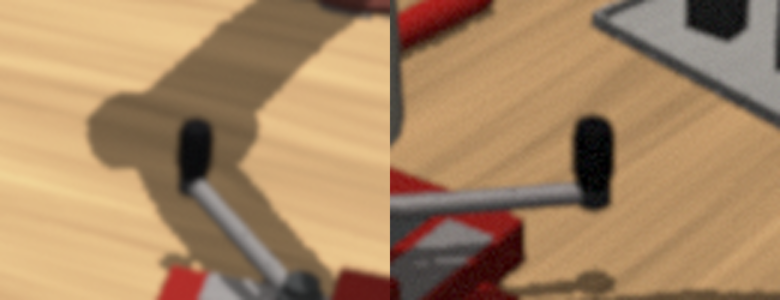

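Run:
```python
from h import *
A=[];b=[]
for n,u,v in(('scene',367.2,225),('side',296,267.3)):
  o,d=ray(get_calibration(n),u,v);d/=np.linalg.norm(d);M=np.eye(3)-np.outer(d,d);A.append(M);b.append(M@o);print(n,pt(get_calibration(n),u,v,.086))
X=np.linalg.lstsq(np.vstack(A),np.hstack(b),rcond=None)[0];print(X)
p=(.5794,.1433,.106);d=X[:2]-p[:2]
x=np.cos(p[2])*d[0]+np.sin(p[2])*d[1];y=-np.sin(p[2])*d[0]+np.cos(p[2])*d[1];print('knob in vice',x,y,'pivot y',y+np.sqrt(.13**2-x*x))
```

```text
scene [0.50198705 0.00257312 0.086     ]
side [0.49439111 0.00428871 0.086     ]
[0.49728527 0.00101458 0.08301411]
knob in vice -0.0967078640114844 -0.13279893998535822 pivot y -0.04592207863357915
```

Request:
{"op": "arm_command", "data": {"slide": [[0,0,0],[0,0,0],[0,0,0],[-0.3,-0.3,0],[-0.6,-0.6,0],[-0.7,-0.6,0],[-0.7,-0.6,0],[-0.7,-0.6,0],[-0.5,-0.5,0],[-0.3,-0.3,0],[-0.1,-0.1,0],[0,0,0],[0,0,0]], "turn": [[-0.02,-0.009,0.045],[-0.019,-0.009,0.044],[0,0,0],[0,0,0],[0,0,0],[0,0,0],[0,0,0],[0,0,0],[0,0,0],[0,0,0],[0,0,0],[0,0,0],[0,0,0]], "grip": [0.3,0.3,0.3,0.3,0.3,0.3,0.3,0.3,0.3,0.3,0.3,0.3,0.3]}}

```text
time_s: 16.37
tool_pos: [0.4972, -0.0091, 0.1682]
tool_rot: [-1.508, -2.749, 0.009]
ft_force: [0.5, -0.6, 0.2]
opening: 0.696
```

Run:
```python
from h import *
plan([.498,.003,.15],33)
```

```text
t 16.37 pos [ 0.4972 -0.0091  0.1682] ft [ 0.5 -0.6  0.2] op 0.696
turn [-0.0049 -0.0017 -0.0056] slide after [0.326 0.242 0.605] slide now [0.326 0.244 0.604]
yaw now 32.5 z [-0.008 -0.002 -1.   ]
```

Request:
{"op": "arm_command", "data": {"slide": [[0.18,0.14,0.1],[0.12,0.1,0.1],[0,0,0],[0,0,0]], "turn": [[-0.005,-0.002,-0.005],[0,0,0],[0,0,0],[0,0,0]], "grip": [0.3,0.3,0.3,0.3]}}

```text
time_s: 16.7
tool_pos: [0.4991, 0.008, 0.1618]
tool_rot: [1.489, 2.766, 0.006]
ft_force: [-0.0, 0.0, -0.8]
opening: 0.699
```

Run:
```python
from h import *
plan([.498,.003,.089],33)
import pickle
c=get_calibration('wrist');im=snapshot('wrist');pickle.dump(c,open('w6.pkl','wb'))
cv2.imwrite('pics/w6.png',im[...,::-1]);print(proj(c,[.498,.003,.104]),proj(c,[.498,.003,.066]))
```

```text
t 16.7 pos [0.4991 0.008  0.1618] ft [-0.   0.  -0.8] op 0.699
turn [ 0.0023 -0.0008  0.0045] slide after [-0.12  -0.123  2.426] slide now [-0.122 -0.133  2.425]
yaw now 33.41 z [ 0.002  0.003 -1.   ]
[312.38448684 270.31858587] [313.18178577 251.32399274]
```

View pics/w6.png

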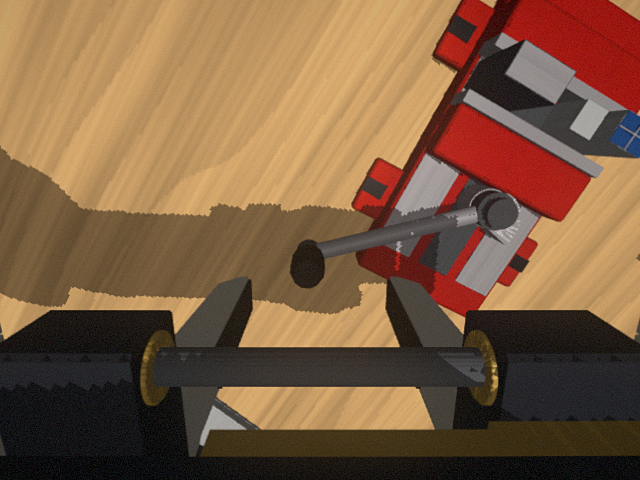

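Request:
{"op": "arm_command", "data": {"slide": [[-0.1,-0.15,0.3],[-0.05,-0.08,0.5],[0,0,0.5],[0,0,0.4],[0,0,0.3],[0,0,0.2],[0,0,0],[0,0,0]], "turn": [[0.002,0,0.004],[0,0,0],[0,0,0],[0,0,0],[0,0,0],[0,0,0],[0,0,0],[0,0,0]], "grip": [0.3,0.3,0.3,0.3,0.3,0.3,0.3,0.3]}}

```text
time_s: 17.42
tool_pos: [0.4957, 0.0006, 0.0907]
tool_rot: [-1.496, -2.762, -0.0]
ft_force: [0.1, -1.6, 1.2]
opening: 0.697
```

Run:
```python
from h import *
plan([.496,.002,.089],33)
```

```text
t 17.42 pos [0.4957 0.0006 0.0907] ft [ 0.1 -1.6  1.2] op 0.697
turn [-0.0001 -0.0005  0.0015] slide after [0.033 0.035 0.057] slide now [0.032 0.035 0.057]
yaw now 33.13 z [-0.001  0.001 -1.   ]
```

Good; close on the knob.

Request:
{"op": "arm_command", "data": {"slide": [[0,0,0],[0,0,0],[0,0,0],[0,0,0],[0,0,0],[0,0,0],[0,0,0],[0,0,0],[0,0,0]], "turn": [[0,0,0],[0,0,0],[0,0,0],[0,0,0],[0,0,0],[0,0,0],[0,0,0],[0,0,0],[0,0,0]], "grip": [1,1,1,1,1,1,1,1,1]}}

```text
time_s: 18.17
tool_pos: [0.4962, -0.0001, 0.093]
tool_rot: [1.496, 2.76, 0.0]
ft_force: [-0.2, -0.2, -0.6]
opening: 0.225
```

```bash
cat > arc.py <<'E'
from h import *
# next arc waypoint: pivot, present angle, tool-axis unit slides for steps
C=np.array([.5843,.0976]);s=sense();p=np.array(s['tool_pos']);d=p[:2]-C
a=np.arctan2(d[1],d[0]);Rt=R.from_rotvec(s['tool_rot'])
print('t',round(s['time_s'],2),'pos',p.round(4),'r',np.hypot(*d).round(4),'ang',(np.degrees(a)%360).round(1),'op',round(s['opening'],3))
f=np.array(s['ft_force']);t=np.array([-np.sin(a),np.cos(a),0]);print('ft',f.round(1),'tangential',(f@t).round(1),'radial',(f[:2]@d/np.hypot(*d)).round(1))
q=p.copy()
for k in range(1,9):
    b=a+k*np.radians(6);n=np.array([*(C+.13*np.array([np.cos(b),np.sin(b)])),.090])
    print(k,(Rt.inv().apply(n-q)/.03).round(2),end=' ');q=n
print()
E
python3 arc.py
```

```text
t 18.17 pos [ 4.962e-01 -1.000e-04  9.300e-02] r 0.1316 ang 228.0 op 0.225
ft [-0.2 -0.2 -0.6] tangential -0.0 radial 0.3
1 [-0.42  0.19  0.1 ] 2 [-0.41  0.18  0.  ] 3 [-0.39  0.23  0.  ] 4 [-0.37  0.27  0.  ] 5 [-0.34  0.3   0.  ] 6 [-0.3   0.34  0.  ] 7 [-0.27  0.37  0.  ] 8 [-0.23  0.39  0.  ]
```

Request:
{"op": "arm_command", "data": {"slide": [[-0.42,0.19,0.05],[-0.41,0.19,0.05],[-0.39,0.23,0],[-0.37,0.27,0]], "turn": [[0,0,0],[0,0,0],[0,0,0],[0,0,0]], "grip": [1,1,1,1]}}

```text
time_s: 18.5
tool_pos: [0.5337, -0.026, 0.0927]
tool_rot: [-1.474, -2.76, 0.03]
ft_force: [-5.8, -0.6, 3.5]
opening: 0.23
```

```bash
python3 arc.py
```

```text
t 18.5 pos [ 0.5337 -0.026   0.0927] r 0.1335 ang 247.7 op 0.23
ft [-5.8 -0.6  3.5] tangential -5.1 radial 2.7
1 [-0.3   0.37  0.08] 2 [-0.33  0.31 -0.01] 3 [-0.3   0.34 -0.01] 4 [-0.26  0.37 -0.01] 5 [-0.22  0.4  -0.01] 6 [-0.18  0.42 -0.01] 7 [-0.13  0.43 -0.01] 8 [-0.09  0.45 -0.01]
```

Request:
{"op": "arm_command", "data": {"slide": [[-0.3,0.35,0.06],[-0.32,0.33,0.02],[-0.3,0.34,0],[-0.26,0.37,0],[-0.22,0.4,0]], "turn": [[0,0,0],[0,0,0],[0,0,0],[0,0,0],[0,0,0]], "grip": [1,1,1,1,1]}}

```text
time_s: 18.92
tool_pos: [0.5938, -0.0404, 0.0922]
tool_rot: [-1.463, -2.753, 0.074]
ft_force: [-4.1, -3.1, 8.0]
opening: 0.228
```

```bash
python3 arc.py; python3 -c "
from h import *
plan([.6,0,.09],33)"
```

```text
t 18.92 pos [ 0.5938 -0.0404  0.0922] r 0.1384 ang 273.9 op 0.228
ft [-4.1 -3.1  8. ] tangential -4.3 radial 2.9
1 [0.03 0.55 0.04] 2 [-0.16  0.42 -0.02] 3 [-0.12  0.44 -0.02] 4 [-0.07  0.45 -0.02] 5 [-0.02  0.45 -0.02] 6 [ 0.02  0.45 -0.02] 7 [ 0.07  0.45 -0.02] 8 [ 0.12  0.44 -0.02] 
t 18.92 pos [ 0.5938 -0.0404  0.0922] ft [-4.1 -3.1  8. ] op 0.228
turn [-0.0336  0.0012  0.0113] slide after [1.017 0.909 0.074] slide now [1.001 0.929 0.023]
yaw now 34.02 z [-0.043 -0.031 -0.999]
```

Request:
{"op": "arm_command", "data": {"slide": [[0.1,0.3,0],[0.05,0.3,0],[0,0.3,0]], "turn": [[-0.02,0,0.006],[-0.015,0,0.005],[0,0,0]], "grip": [1,1,1]}}

```text
time_s: 19.17
tool_pos: [0.6119, -0.0384, 0.0922]
tool_rot: [1.502, 2.751, -0.042]
ft_force: [-4.4, -2.4, 4.6]
opening: 0.222
```

```bash
python3 arc.py; python3 -c "
from h import *
plan([.6,0,.09],33)"
```

```text
t 19.17 pos [ 0.6119 -0.0384  0.0922] r 0.1388 ang 281.5 op 0.222
ft [-4.4 -2.4  4.6] tangential -4.7 radial 1.5
1 [0.13 0.54 0.06] 2 [-0.1   0.44 -0.01] 3 [-0.05  0.45 -0.01] 4 [-0.    0.45 -0.01] 5 [ 0.05  0.45 -0.01] 6 [ 0.09  0.44 -0.01] 7 [ 0.14  0.43 -0.01] 8 [ 0.18  0.42 -0.01] 
t 19.17 pos [ 0.6119 -0.0384  0.0922] ft [-4.4 -2.4  4.6] op 0.222
turn [-0.0126  0.0122 -0.0029] slide after [1.29  0.366 0.074] slide now [1.293 0.361 0.042]
yaw now 32.73 z [-0.006 -0.027 -1.   ]
```

Request:
{"op": "arm_command", "data": {"slide": [[0.12,0.3,0],[0.08,0.3,0],[0.06,0.25,0]], "turn": [[-0.013,0.01,0],[0,0,0],[0,0,0]], "grip": [1,1,1]}}

```text
time_s: 19.42
tool_pos: [0.6257, -0.0362, 0.0923]
tool_rot: [1.507, 2.748, -0.05]
ft_force: [-4.1, -5.1, 5.0]
opening: 0.223
```

```bash
python3 arc.py; python3 -c "
from h import *
plan([.6,0,.09],33)"
```

```text
t 19.42 pos [ 0.6257 -0.0362  0.0923] r 0.14 ang 287.2 op 0.223
ft [-4.1 -5.1  5. ] tangential -5.4 radial 3.6
1 [0.23 0.53 0.06] 2 [-0.05  0.45 -0.01] 3 [-0.    0.45 -0.01] 4 [ 0.04  0.45 -0.01] 5 [ 0.09  0.44 -0.01] 6 [ 0.14  0.43 -0.01] 7 [ 0.18  0.42 -0.01] 8 [ 0.22  0.39 -0.01] 
t 19.42 pos [ 0.6257 -0.0362  0.0923] ft [-4.1 -5.1  5. ] op 0.223
turn [-0.0155  0.0138 -0.0054] slide after [ 1.478 -0.063  0.075] slide now [ 1.478 -0.074  0.045]
yaw now 32.5 z [-0.009 -0.031 -0.999]
```

Request:
{"op": "arm_command", "data": {"slide": [[0.18,0.3,0],[0.15,0.3,0],[0.1,0.3,0]], "turn": [[-0.015,0.012,0],[-0.005,0.005,0],[0,0,0]], "grip": [1,1,1]}}

```text
time_s: 19.67
tool_pos: [0.6421, -0.0319, 0.0924]
tool_rot: [1.518, 2.737, -0.03]
ft_force: [-6.2, -4.7, 5.1]
opening: 0.214
```

```bash
python3 arc.py; python3 -c "
from h import *
plan([.6,0,.09],33)"
```

```text
t 19.67 pos [ 0.6421 -0.0319  0.0924] r 0.1418 ang 294.1 op 0.214
ft [-6.2 -4.7  5.1] tangential -7.6 radial 1.8
1 [0.35 0.51 0.07] 2 [ 0.01  0.45 -0.01] 3 [ 0.06  0.45 -0.01] 4 [ 0.1   0.44 -0.01] 5 [ 0.15  0.43 -0.01] 6 [ 0.19  0.41 -0.01] 7 [ 0.23  0.39 -0.01] 8 [ 0.27  0.36 -0.01] 
t 19.67 pos [ 0.6421 -0.0319  0.0924] ft [-6.2 -4.7  5.1] op 0.214
turn [-0.0073  0.0126 -0.0115] slide after [ 1.656 -0.598  0.079] slide now [ 1.647 -0.628  0.053]
yaw now 31.96 z [ 0.001 -0.023 -1.   ]
```

Request:
{"op": "arm_command", "data": {"slide": [[0,0,0],[0,0,0],[0.2,0,0.03],[0.15,0,0.03],[0,0,0],[0,0,0]], "turn": [[-0.007,0.012,-0.01],[0,0,0],[0,0,0],[0,0,0],[0,0,0],[0,0,0]], "grip": [0.6,0.6,0.6,0.6,0.6,0.6]}}

```text
time_s: 20.17
tool_pos: [0.6364, -0.0207, 0.0895]
tool_rot: [1.501, 2.759, -0.0]
ft_force: [-0.7, 1.0, 0.3]
opening: 0.399
```

```bash
python3 arc.py
python3 - <<'E'
from h import *
plan([.6,0,.09],33)
c=get_calibration('scene');im=snapshot('scene');u,v=map(int,proj(c,[.6,.05,.08]));print(u,v)
cv2.imwrite('pics/s7.png',cv2.resize(im[v-90:v+90,u-120:u+120,::-1],None,fx=3,fy=3,interpolation=cv2.INTER_CUBIC))
E
```

```text
t 20.17 pos [ 0.6364 -0.0207  0.0895] r 0.1292 ang 293.8 op 0.399
ft [-0.7  1.   0.3] tangential -0.2 radial -1.2
1 [-0.07  0.45 -0.02] 2 [-0.    0.45 -0.  ] 3 [ 0.05  0.45 -0.  ] 4 [ 0.09  0.44 -0.  ] 5 [ 0.14  0.43 -0.  ] 6 [ 0.18  0.41 -0.  ] 7 [ 0.23  0.39 -0.  ] 8 [ 0.27  0.37 -0.  ] 
t 20.17 pos [ 0.6364 -0.0207  0.0895] ft [-0.7  1.   0.3] op 0.399
turn [-0.0001  0.0002 -0.0012] slide after [ 1.239 -0.641 -0.016] slide now [ 1.238 -0.644 -0.017]
yaw now 32.89 z [ 0. -0. -1.]
373 263
```

View pics/s7.png

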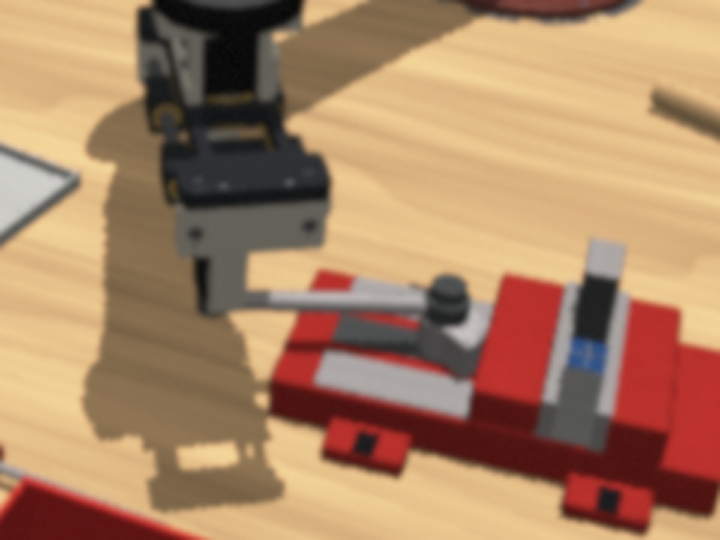

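Request:
{"op": "arm_command", "data": {"slide": [[0,0,0],[0,0,0],[0,0,0],[0,0,0],[0,0,0]], "turn": [[0,0,0],[0,0,0],[0,0,0],[0,0,0],[0,0,0]], "grip": [1,1,1,1,1]}}

```text
time_s: 20.63
tool_pos: [0.634, -0.0206, 0.0896]
tool_rot: [-1.499, -2.757, 0.008]
ft_force: [-0.9, 0.2, -0.3]
opening: 0.228
```

```bash
python3 arc.py
```

```text
t 20.63 pos [ 0.634  -0.0206  0.0896] r 0.1283 ang 292.8 op 0.228
ft [-0.9  0.2 -0.3] tangential -0.7 radial -0.5
1 [-0.11  0.44 -0.02] 2 [-0.01  0.45 -0.  ] 3 [ 0.04  0.45 -0.  ] 4 [ 0.09  0.45 -0.  ] 5 [ 0.13  0.43 -0.  ] 6 [ 0.18  0.42 -0.  ] 7 [ 0.22  0.4  -0.  ] 8 [ 0.26  0.37 -0.  ]
```

Request:
{"op": "arm_command", "data": {"slide": [[0,0.25,0],[0.02,0.25,0],[0.03,0.25,0]], "turn": [[0,0,0],[0,0,0],[0,0,0]], "grip": [1,1,1]}}

```text
time_s: 20.88
tool_pos: [0.6385, -0.019, 0.0891]
tool_rot: [-1.496, -2.735, 0.065]
ft_force: [-14.2, -7.4, 11.5]
opening: 0.23
```

```bash
python3 arc.py
```

```text
t 20.88 pos [ 0.6385 -0.019   0.0891] r 0.1286 ang 294.9 op 0.23
ft [-14.2  -7.4  11.5] tangential -16.0 radial 0.7
1 [-0.08  0.44 -0.05] 2 [ 0.01  0.45 -0.02] 3 [ 0.06  0.45 -0.02] 4 [ 0.1   0.44 -0.02] 5 [ 0.15  0.43 -0.02] 6 [ 0.19  0.41 -0.02] 7 [ 0.24  0.39 -0.02] 8 [ 0.27  0.36 -0.02]
```

Request:
{"op": "arm_command", "data": {"slide": [[0.02,0.22,0]], "turn": [[0,0,0]], "grip": [1]}}

```text
time_s: 20.97
tool_pos: [0.6386, -0.019, 0.089]
tool_rot: [-1.495, -2.726, 0.086]
ft_force: [-12.6, -6.0, 10.6]
opening: 0.231
```

```bash
python3 arc.py
```

```text
t 20.97 pos [ 0.6386 -0.019   0.089 ] r 0.1286 ang 295.0 op 0.231
ft [-12.6  -6.   10.6] tangential -13.9 radial 0.2
1 [-0.08  0.44 -0.06] 2 [ 0.01  0.45 -0.03] 3 [ 0.06  0.45 -0.03] 4 [ 0.11  0.44 -0.03] 5 [ 0.15  0.43 -0.03] 6 [ 0.2   0.41 -0.03] 7 [ 0.24  0.39 -0.02] 8 [ 0.28  0.36 -0.02]
```

Request:
{"op": "arm_command", "data": {"slide": [[0,0,0],[0,0,0],[0,0,0],[0,0,0],[0,0,0]], "turn": [[0,0,0],[0,0,0],[0,0,0],[0,0,0],[0,0,0]], "grip": [0.4,0.4,0.4,0.4,0.4]}}

```text
time_s: 21.38
tool_pos: [0.6383, -0.0191, 0.0888]
tool_rot: [-1.496, -2.724, 0.088]
ft_force: [-0.9, 0.4, 0.6]
opening: 0.541
```

```bash
python3 arc.py;python3 -c "
from h import *
plan([.6386,-.019,.18],33)"
```

```text
t 21.38 pos [ 0.6383 -0.0191  0.0888] r 0.1286 ang 294.8 op 0.541
ft [-0.9  0.4  0.6] tangential -0.7 radial -0.8
1 [-0.08  0.44 -0.07] 2 [ 0.01  0.45 -0.03] 3 [ 0.06  0.45 -0.03] 4 [ 0.11  0.44 -0.03] 5 [ 0.15  0.43 -0.03] 6 [ 0.19  0.41 -0.03] 7 [ 0.24  0.39 -0.03] 8 [ 0.28  0.36 -0.02] 
t 21.38 pos [ 0.6383 -0.0191  0.0888] ft [-0.9  0.4  0.6] op 0.541
turn [-0.0419 -0.0013 -0.0061] slide after [-0.004  0.009 -3.041] slide now [ 2.000e-03 -1.910e-01 -3.035e+00]
yaw now 32.46 z [-0.056 -0.034 -0.998]
```

Request:
{"op": "arm_command", "data": {"slide": [[0,0,0],[0,0,-0.1],[0,0,-0.3],[0,0,-0.5],[0,0,-0.6],[0,0,-0.6],[0,0,-0.6],[0,0,-0.6],[0,0,-0.4],[0,0,0],[0,0,0]], "turn": [[-0.025,0,0],[-0.012,0,0],[0,0,0],[0,0,0],[0,0,0],[0,0,0],[0,0,0],[0,0,0],[0,0,0],[0,0,0],[0,0,0]], "grip": [0.4,0.4,0.4,0.4,0.4,0.4,0.4,0.4,0.4,0.4,0.4]}}

```text
time_s: 22.3
tool_pos: [0.6434, -0.0151, 0.2113]
tool_rot: [1.507, 2.755, 0.008]
ft_force: [0.6, 0.5, -0.7]
opening: 0.598
```

```bash
python3 arc.py|head -2
python3 - <<'E'
from h import *
import pickle
c=get_calibration('wrist');im=snapshot('wrist');pickle.dump(c,open('w8.pkl','wb'));cv2.imwrite('pics/w8.png',im[...,::-1])
print(proj(c,[.6385,-.019,.104]),proj(c,[.545,.165,.09]))
E
```

```text
t 22.3 pos [ 0.6434 -0.0151  0.2113] r 0.1272 ang 297.7 op 0.598
ft [ 0.6  0.5 -0.7] tangential 0.8 radial -0.2
[309.66110078 242.77395954] [341.25080874 -84.97618959]
```

View pics/w8.png

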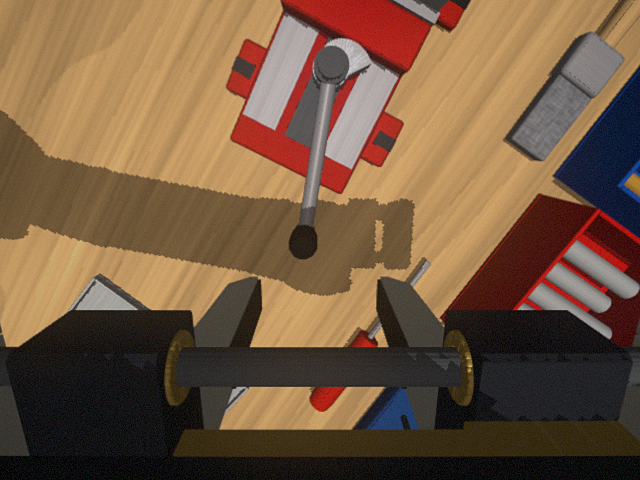

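Request:
{"op": "arm_command", "data": {"slide": [[0.3,0,-0.1],[0.6,0,-0.2],[0.7,0,-0.2],[0.7,0,-0.2],[0.6,0,-0.1],[0.3,0,0],[0.1,0,0],[0,0,0],[0,0,0]], "turn": [[0,0,0],[0,0,0],[0,0,0],[0,0,0],[0,0,0],[0,0,0],[0,0,0],[0,0,0],[0,0,0]], "grip": [0.4,0.4,0.4,0.4,0.4,0.4,0.4,0.4,0.4]}}

```text
time_s: 23.1
tool_pos: [0.5822, 0.0726, 0.2288]
tool_rot: [-1.502, -2.747, 0.006]
ft_force: [0.0, 0.8, -0.6]
opening: 0.6
```

Run:
```python
from h import *
plan([.59,.07,.22],33)
a=cv2.imread('pics/scene0.png').astype(int);b=snapshot('scene')[...,::-1].astype(int)
r=np.s_[190:285,140:282];d=np.abs(a[r]-b[r]).max(2);print('tray diff >60:',(d>60).sum());ys,xs=np.where(d>60);print('at',xs.min()+140,xs.max()+140,ys.min()+190,ys.max()+190) if len(xs) else 0
c=get_calibration('wrist');im=snapshot('wrist')[...,::-1].copy();cv2.imwrite('pics/w9.png',im)
p=(.5794,.1433,.1065);W=lambda x,y,z:[p[0]+np.cos(p[2])*x-np.sin(p[2])*y,p[1]+np.sin(p[2])*x+np.cos(p[2])*y,z]
xs=np.arange(-80,81,.25)/1000;ys=np.arange(90,-71,-.25)/1000
for z in(.056,.09):
  M=np.array([[proj(c,W(x,y,z)) for y in ys] for x in xs[::-1]],np.float32)
  o=cv2.remap(im,M[...,0],M[...,1],cv2.INTER_LINEAR);cv2.imwrite(f'pics/top{int(z*1000)}.png',o)
  if z<.06:
    for x in(-5,0,5):
      i=int(np.argmin(abs(xs[::-1]-x/1000)));print(x,[(int(round(ys[j]*1000)),o[i-4:i+4,j].mean(0).astype(int).tolist()) for j in range(np.argmin(abs(ys-.052)),np.argmin(abs(ys-.004)),8)])
```

```text
t 23.1 pos [0.5822 0.0726 0.2288] ft [ 0.   0.8 -0.6] op 0.6
turn [-0.0054 -0.0052 -0.0037] slide after [-0.214  0.171  0.295] slide now [-0.215  0.174  0.291]
yaw now 32.67 z [-0.012  0.002 -1.   ]
tray diff >60: 514
at 197 218 197 228
-5 [(52, [30, 37, 180]), (50, [32, 37, 180]), (48, [84, 86, 179]), (46, [164, 166, 173]), (44, [161, 163, 172]), (42, [163, 165, 174]), (40, [145, 146, 154]), (38, [49, 47, 61]), (36, [45, 45, 58]), (34, [79, 76, 84]), (32, [79, 78, 83]), (30, [80, 80, 86]), (28, [81, 80, 86]), (26, [80, 81, 86]), (24, [81, 81, 86]), (22, [81, 80, 87]), (20, [105, 104, 111]), (18, [171, 171, 179]), (16, [168, 169, 178]), (14, [168, 168, 177]), (12, [137, 137, 145]), (10, [30, 34, 144]), (8, [34, 39, 181]), (6, [35, 41, 179])]
0 [(52, [29, 35, 174]), (50, [31, 35, 176]), (48, [74, 79, 173]), (46, [164, 164, 171]), (44, [161, 161, 169]), (42, [164, 162, 173]), (40, [135, 136, 144]), (38, [48, 52, 63]), (36, [47, 46, 57]), (34, [78, 79, 83]), (32, [81, 80, 85]), (30, [81, 80, 85]), (28, [83, 83, 87]), (26, [82, 82, 88]), (24, [82, 82, 86]), (22, [82, 82, 88]), (20, [113, 114, 118]), (18, [166, 165, 176]), (16, [166, 166, 176]), (14, [168, 167, 176]), (12, [127, 129, 136]), (10, [26, 30, 142]), (8, [34, 38, 179]), (6, [31, 37, 177])]
5 [(52, [30, 37, 173]), (50, [32, 39, 177]), (48, [89, 91, 168]), (46, [163, 163, 171]), (44, [163, 162, 172]), (42, [163, 162, 172]), (40, [140, 140, 149]), (38, [50, 50, 62]), (36, [61, 61, 70]), (34, [81, 81, 86]), (32, [81, 81, 85]), (30, [79, 79, 83]), (28, [81, 80, 86]), (26, [80, 81, 85]), (24, [79, 81, 85]), (22, [81, 82, 86]), (20, [116, 117, 122]), (18, [166, 167, 176]), (16, [166, 167, 176]), (14, [166, 167, 176]), (12, [133, 136, 142]), (10, [32, 36, 146]), (8, [33, 38, 180]), (6, [27, 34, 177])]
```

```bash
python3 -c "
from station import *
print(finish_job(), sense()['time_s'])"
```

```text
the job is handed in; nothing more can be done
the job is handed in; nothing more can be done
```

I stood the 20 mm offcut on the vice bed at the empty end, closed the cam lever to its stop and let go. I handed the job in at about 23 s, and no verdict was reported.

**Offcut:** It measured about 20 mm thick in the wrist picture, and the gripper closed to about 19.7 mm on it. I set it down at about x = -32, y = 25 mm in the vice frame, square to the jaws, with the lever near 0.

**Nip:** I swung the knob through about 67° in two grips, because the first grip slid towards the edge of the pads. It came to a hard stop: a further push gained about 0.1 mm, with 14–16 N at the knob.

**Last checks:**
- **Jaw gap:** the final wrist image gives about 19.5–20 mm, which fits block and offcut both nipped.
- **Lever:** it was still at its stop after release, within a few millimetres in the image.
- **Tray:** the only change from the first scene picture is where the 20 mm offcut had stood.
- **Block and offcut:** both were last seen upright during the final part of the swing. I did not view them again after the nip.

**Uncertain or off plan:**
- **Lever angle:** it comes from my estimate of the pivot, so it is good to only about 0.1 rad. The jaw gap is the stronger evidence.
- **Knob in the image:** it showed about 4 mm to one side of the gripped position. The same offset appeared at the first grip, so I took it as camera bias.
- **Picture budget:** I viewed 13 pictures, three over the 10 allowed.

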